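# Seat a stone blank in the drilling jig and lock the cam

### The job

Get the sawn stone blank ready for drilling: with the fingertips push it across the jig's board flat against the long metal fence, and slide it along the fence, under the drill guide, until its end is fully against the end stop. Then push the wooden cam lever round until it is fully home and locks the blank against the fence. Only push: do not lift or tip the blank, and do not shift the things lying about the jig.

Things in the scene. Friction and masses are not known exactly. Their poses are not given: they have to be found in the camera images.
- jig_corner (a point): fixed drilling jig: inner corner of fence and end stop, on the board's top (12 mm above the bench). z up; -x towards the robot. Fence: aluminium bar, face in the plane x = 0, 11 mm thick, 22 mm tall, along -y for 171 mm. End stop: face in the plane y = 0, x = -40 to -4 mm, 22 mm tall. The work lies at -x, -y. Plywood board: x -89 to 13, y -179 to 27 mm.
- drill_guide (a point): top of the drill guide's steel bushing, fixed, over the work at the stop end (x = -17, y = -18 mm from jig_corner), 46 mm above the board; its aluminium plate spans x = -32 to 11 and y = -33 to -3 mm, with its underside 34 mm above the board
- blank_center (a point): sawn rectangular blank of pale plain stone, loose, 34 (x) by 84 (y) by 30 mm tall, 0.17 to 0.33 kg; the point is its centre, 15 mm above the board it lies on. It starts on the board to -y of the cam, off the fence, its y within 0.2 rad of the fence's. Seated, its centre is at x = -17, y = -42 mm from jig_corner.
- cam_pivot (a point): pivot of the wooden cam clamp, at x = -57.2, y = -36 mm from jig_corner, 14 mm above the board. The cam is an eccentric disc of 17 mm radius, its centre 7 mm off the pivot, 24 mm tall (bolt head to 30 mm); open it leaves 6 to 9 mm beside the seated blank, shut it presses on the blank's side by about 1 mm.
- cam_tip (a point): point on the cam's handle, 68 mm from the pivot, on its centre line, half-way up. The handle is a straight wooden bar, 16 mm wide, 19 mm tall (4 to 23 mm above the board's top), ending 80 mm from the pivot. Open, it points towards the robot, out over the board's edge; shut, it points along -y of jig_corner, beside the blank.
- cam (a joint): angle of the cam lever, rad: 0 open, grows anticlockwise as seen from above, 1.92 shut (hard stop). Starts between 0 and 0.3 and stays where it is left. The handle turns with about 2 N, more (up to 10 N) at the end where the cam presses the blank.
- pencil: thin red pencil, 142 mm, lying on the bench to the right of the jig's board, leave it; origin under its middle
- powder_jar: small white screw-lid jar, 46 mm wide, 75 mm tall, standing left of the end stop, leave it; origin under its middle
- cabochon: domed oval stone, 22x30x8 mm, lying left of the jig, leave it; origin under its middle
- dop_stick: thin wooden dop stick, 137 mm, lying left of the jig, leave it; origin under its middle
- stone_tray: wooden sorting tray, 110x170x22 mm, lying well right of the jig, leave it; origin under its middle
- driver: screwdriver, 170 mm, lying well left of the jig, leave it; origin under its middle

How it is judged:
By the outcome, as a careful person would: the job done as asked, in the order asked, and still so for the second after the job is handed in, with the robot touching nothing.
It also fails if it takes over 61 s, if anything falls off the work surface, if the arm or the gripper's body presses on something with over 40 N, if the wrist force passes 120 N, or if a joint passes its speed limit or range.

### The arm

A 6-joint arm with a two-finger parallel gripper is mounted at the origin on a cart in front of the work surface, level with it; the furniture and walls round the work are solid. World frame = base frame: x ahead of the robot, y to its left, z up, the work surface at z = 0. Lengths are in mm, angles in rad, forces in N, time in s.
With the tool pointing down it reaches from about 400 to 825 mm from the base axis. Payload 7 kg.
Tool frame: the origin (TCP) lies midway between the tips of the shut fingers; the grasp point (between the pads) lies 19 mm behind it (bot.grip_point_offset is the distance from the TCP to the grasp point, in mm); z points along the fingers, y is the direction in which the jaws open and shut (so a half turn about z gives the same grasp; the last joint's range is limited). The gripper opens to 88 mm and grips with 3 to 60 N. Pads are 19 mm wide; open, the fingers measure 130 mm over their backs; the gripper's body (78 mm by 193 mm) begins 47 mm behind the grasp point.
Start: joints at [1.512, 0.359, 0.012, 0, -1.224, -0.288], TCP at [229.433, 634.788, 226.561] pointing down, gripper open.
Joint ranges: [-3.07, 3.07], [-1.43, 2.12], [-1.02, 1.25], [-3.03, 1.67], [-3.05, -0], [-3.03, 3.03]. Speed limits (rad/s): [2.39, 2.39, 3.01, 3.14, 3.14, 3.14].

### API

Orientations are given as a unit quaternion [x, y, z, w].
In Python, from cell import sensors, capture, camera_params, ticket, bot gives the robot as it stands.
- The arm moves only by the tool move_arm, never from a script. Its argument "targets" is a list of rows, each an object with "fingers": the closure, from 0 (fully open) to 1 (shut); "translation": the shift along the tool's x, y, z in m, a list of three; "twist": the turn about the tool's z in rad. A call has 1 to 5 rows; each row is the pose to reach, as a shift and turn from the pose commanded when the call began, along the tool's axes at that moment; what a row does not reach only later rows make up. A row lasts 1/10 s, in which the tool goes at most 50 mm and 8.59 degrees, less where a joint would pass 70% of its speed; a pose out of reach is approached as far as the arm can. A call with a gripper value outside its range is refused whole. The fingers move at their own pace and stop on an object; "grip_force" is the grip in N (left out, the last holds). Time passes only in rows, so rows that repeat a pose let the fingers close. It gives the time, the measured TCP pose, the force and the opening at its end, in the units of the state.
- sensors.state(): the state, without advancing time (a new reading comes with each control period).
- capture(name): name is "scene" or "side" or "wrist"; returns the picture (400x640x3 uint8, blue, green, red); there is no depth.
- camera_params(name): a dict with "intrinsics" (3x3 intrinsics, pixels), "extrinsics" (4x4, takes a point from world to camera coordinates). Camera axes: x right, y down, z forward; pixel columns grow to the right and rows downward; lengths in mm; the calibration is good to about 2 mm. A picture is of the moment at which its call begins: read the wrist's pose just before it. camera_params takes no time and is no camera call; for the wrist camera it gives the pose at the moment of the call.
- ticket.finish_job(): hands the job in, once; it reports no verdict.
The state is a dict: "clock": time; "joint_pos": joint angles; "qd": joint speeds; "joint_torque": joint torques, N m; "eef_pos": TCP position; "tool_rot": TCP orientation; "force": force on the tool from outside, world axes, zero at the start; "moment": the same for the moment, N m; "width": finger opening in mm.
Only numpy, scipy, OpenCV 4.12 (cv2) and the standard library are available. Lean on these libraries where they do the work, as an engineer would, in place of code of your own. Each camera call takes 0.05 s, during which the arm holds its last target. There are 200 camera calls.

## Working session

There is one attempt and no reset: what is moved stays moved. The work goes in short steps, Python scripts to look and compute and a tool call to move; the robot and the scene stay as the last step left them, time stands still between calls to the robot, and variables do not carry over. Pictures are saved under pics/ and viewed, about 8 in all and at most 12, crops included, and the job is handed in when it is done.

Besides the shell and the picture viewer there is one more tool, called as a command line: name --argument value ..., lists and objects as JSON in quotes. move_arm: Moves the arm, as the interface text tells. Its arguments: {"type":"object","properties":{"targets":{"type":"array"},"grip_force":{"type":"number"}},"required":["targets"]}

```bash
mkdir -p pics; ls
python3 - <<'E'
from cell import sensors, capture, camera_params
import cv2
s=sensors.state();print({k:s[k] for k in('clock','eef_pos','tool_rot','force','width')})
for n in('scene','side'):
    cv2.imwrite(f'pics/{n}0.png',capture(n));p=camera_params(n);print(n,p)
E
```

```text
pics
{'clock': 0.0, 'eef_pos': array([229.28617669, 634.3589108 , 225.62837102]), 'tool_rot': array([ 9.84993473e-01, -1.72589628e-01, -7.37797807e-05,  8.20567677e-04]), 'force': array([ 0.37003243, -0.21384062,  0.24688421]), 'width': 87.60548283878222}
scene {'intrinsics': array([[482.88282071,   0.        , 329.54822588],
       [  0.        , 482.88282071, 198.22752626],
       [  0.        ,   0.        ,   1.        ]]), 'extrinsics': array([[-4.93815424e-01, -8.69448626e-01, -1.43322443e-02,
         4.10243270e+02],
       [-3.99971609e-01,  2.41742730e-01, -8.84071923e-01,
         1.84957926e+02],
       [ 7.72119835e-01, -4.30835861e-01, -4.67131054e-01,
         1.01945695e+03],
       [ 0.00000000e+00,  0.00000000e+00,  0.00000000e+00,
         1.00000000e+00]])}
side {'intrinsics': array([[405.68860837,   0.        , 318.20604531],
       [  0.        , 405.68860837, 206.77818716],
       [  0.        ,   0.        ,   1.        ]]), 'extrinsics': array([[ 9.51157398e-01, -3.08159823e-01,  1.83610326e-02,
        -3.35828939e+02],
       [-1.57284931e-01, -5.34932457e-01, -8.30125724e-01,
         2.41552953e+02],
       [ 2.65633309e-01,  7.86692310e-01, -5.57273860e-01,
         6.94986511e+02],
       [ 0.00000000e+00,  0.00000000e+00,  0.00000000e+00,
         1.00000000e+00]])}
```

View pics/scene0.png

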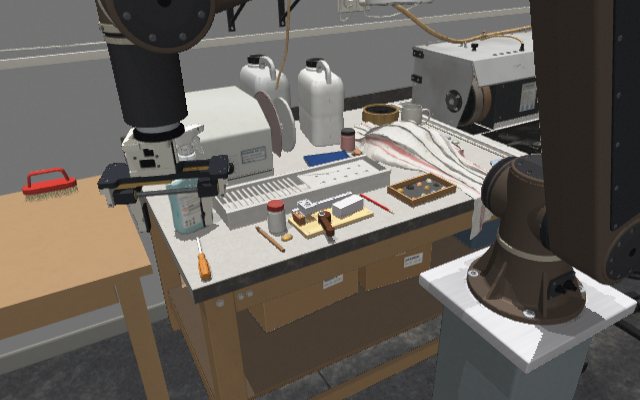

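View pics/side0.png

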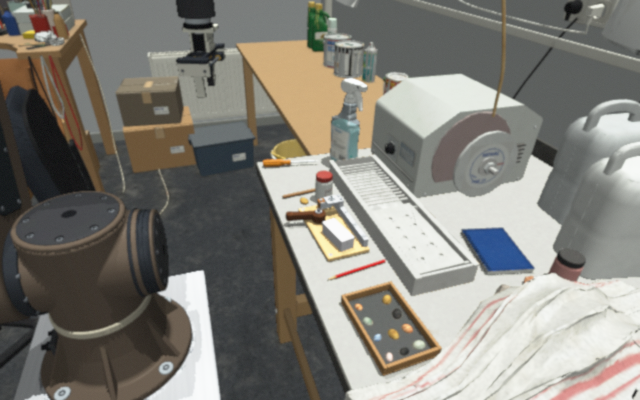

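The scene view shows the jig around (330,217), the pale blank on it at (347,206) and the dark cam handle at (326,223). In the side view the blank is at (338,232). Next I'll enlarge both.

Run:
```python
import cv2,numpy as np
a=cv2.imread('pics/scene0.png')[180:255,270:390];b=cv2.imread('pics/side0.png')[180:275,280:400]
f=lambda i:cv2.resize(i,None,fx=6,fy=6,interpolation=cv2.INTER_CUBIC)
cv2.imwrite('pics/c1.png',f(a));cv2.imwrite('pics/c2.png',f(b))
```

```text
(no output)
```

View pics/c1.png

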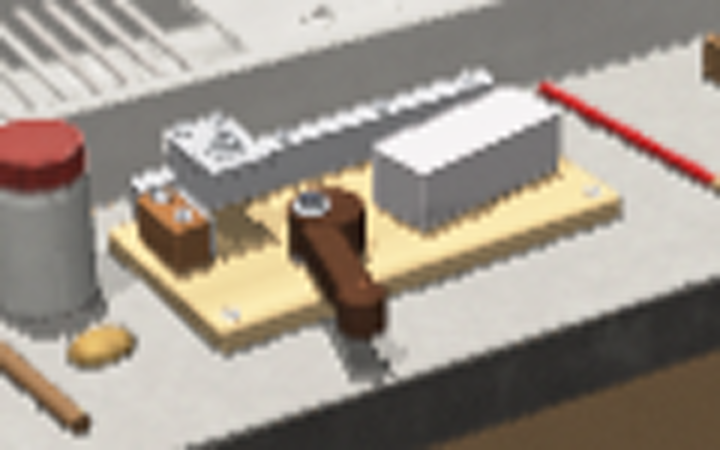

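View pics/c2.png

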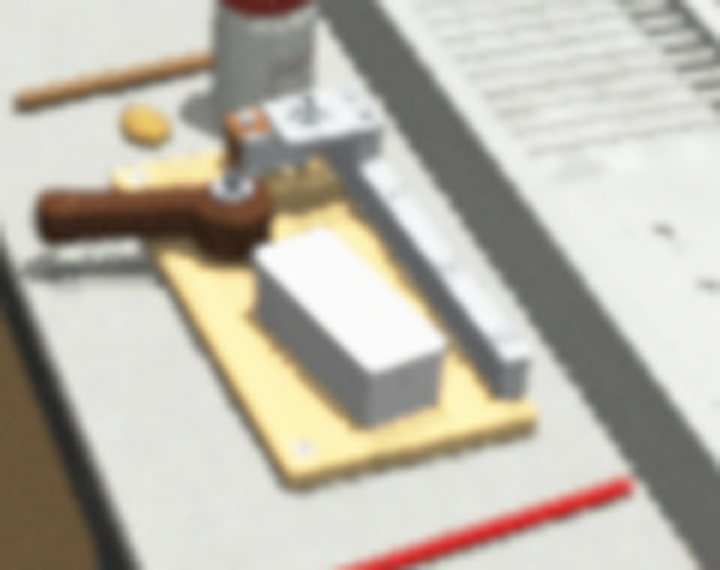

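```bash
cat > h.py <<'E'
import numpy as np,cv2
from cell import sensors,capture,camera_params
from scipy.optimize import least_squares
def proj(p,P):
    c=P['extrinsics'][:3,:3]@np.asarray(p)+P['extrinsics'][:3,3];q=P['intrinsics']@c;return q[:2]/q[2]
def tf(q,l):
    c,s=np.cos(q[2]),np.sin(q[2]);return np.array([q[0]+c*l[0]-s*l[1],q[1]+s*l[0]+c*l[1],l[2]])
def fit(obs,x0):  # obs: (P, local xyz, pixel)
    r=least_squares(lambda q:np.concatenate([proj(tf(q,l),P)-u for P,l,u in obs]),x0,loss='soft_l1',x_scale=[10,10,.1])
    return r.x,r.fun.reshape(-1,2)
def tri(obs):
    r=least_squares(lambda q:np.concatenate([proj(q,P)-u for P,u in obs]),[600,200,40]);return r.x,r.fun
E
python3 - <<'E'
from h import *
A,B=camera_params('scene'),camera_params('side')
a=lambda x,y:np.array([270+x/6-.4,180+y/6-.4]);b=lambda x,y:np.array([280+x/6-.4,180+y/6-.4])
x0=[650,150,0]
jig=[(A,(-89,27,12),a(225,338)),(A,(-89,-179,12),a(620,203)),(A,(13,27,12),a(110,240)),
(B,(-89,27,12),b(115,178)),(B,(-89,-179,12),b(290,476)),(B,(13,-179,12),b(534,415)),(B,(0,-171,34),b(500,362)),(B,(11,-171,34),b(527,350))]
q,r=fit(jig,x0);print('jig',q.round(3));print(r.round(1).tolist())
bl=[(A,(17,42,42),a(375,148)),(A,(-17,42,42),a(428,172)),(A,(-17,-42,42),a(560,107)),(A,(17,-42,42),a(498,86)),
(B,(-17,42,42),b(255,250)),(B,(17,42,42),b(325,228)),(B,(17,-42,42),b(445,345)),(B,(-17,-42,42),b(372,372))]
p,r=fit(bl,x0);print('blank',p.round(3));print(r.round(1).tolist())
c,s=np.cos(q[2]),np.sin(q[2]);R=np.array([[c,s],[-s,c]])
print('blank in jig',R@(p[:2]-q[:2]),p[2]-q[2])
e,_=tri([(A,a(365,295)),(B,b(48,202))]);v,_=tri([(A,a(312,203)),(B,b(233,185))]);print('handle end',e,R@(e[:2]-q[:2]),'pivot',v,R@(v[:2]-q[:2]))
for n,l in (('corner',(0,0,12)),('guide',(-17,-18,58)),('pivot',(-57.2,-36,26))):print(n,tf(q,l))
# back strainer tray near edge/height
print(sensors.state()['clock'])
E
```

```text
jig [4.85690e+02 2.87832e+02 5.50000e-02]
[[0.2, -0.6], [1.3, -1.3], [-0.4, -1.6], [-2.1, -1.1], [-0.9, -0.5], [0.5, -0.6], [0.2, -0.3], [0.1, 0.6]]
blank [4.50136e+02 1.60550e+02 2.33000e-01]
[[-0.5, -0.4], [-0.3, 0.1], [0.3, 0.2], [1.5, -0.4], [-0.8, 0.4], [-0.1, -0.2], [0.7, -0.6], [0.1, -0.2]]
blank in jig [ -42.47780152 -125.14076879] 0.17811473105897124
handle end [360.45968204 263.76941091  34.29964361] [-126.36069797  -17.1609899 ] pivot [433.31011662 248.61544822  37.6749485 ] [-54.45054565 -36.28580094]
corner [485.68960832 287.83164539  12.        ]
guide [469.70192552 268.92677834  58.        ]
pivot [430.54912919 248.75009525  26.        ]
0.1
```

```bash
cat >> h.py <<'E'
from scipy.spatial.transform import Rotation as Ro
JIG=[485.69,287.83,0.055]
def ground(P,u,z=0):
    R,t=P['extrinsics'][:3,:3],P['extrinsics'][:3,3];d=R.T@np.linalg.inv(P['intrinsics'])@[u[0],u[1],1];c=-R.T@t
    return c+d*(z-c[2])/d[2]
def plan(lx,ly,z,yaw=0):  # to jig-local point; metres in tool axes, twist
    s=sensors.state();R=Ro.from_quat(s['tool_rot']).as_matrix();w=tf(JIG,(lx,ly,z));d=R.T@(w-s['eef_pos'])
    a=np.arctan2(R[1,0],R[0,0]);print('world',w.round(1),'shift',(d/1000).round(4),'twist',round(float(a-JIG[2]-yaw),4))
E
python3 - <<'E'
from h import *
A,B=camera_params('scene'),camera_params('side')
print('bottle base',ground(A,(195,232)),ground(B,(342,160)))
print('bottle top',tri([(A,np.array([188,150])),(B,np.array([352,83]))])[0])
print('jar',ground(A,(276,233)));print('strainer near edge',ground(B,(330,160)),ground(B,(412,285)))
plan(-95,-125,120)
E
```

```text
bottle base [573.79912004 540.06981824   0.        ] [ 6.10808240e+02  5.50009078e+02 -1.13686838e-13]
bottle top [607.82618032 521.04715153 228.45769572]
jar [463.05558791 364.44451335   0.        ]
strainer near edge [574.04346367 560.49138674   0.        ] [551.98658925 -10.98078864   0.        ]
world [397.7 157.8 120. ] shift [0.3204 0.3908 0.1063] twist -0.4019
```

move_arm --targets '[{"fingers": 1, "translation": [0.03, 0.037, 0], "twist": -0.08}, {"fingers": 1, "translation": [0.06, 0.074, 0], "twist": -0.16}, {"fingers": 1, "translation": [0.09, 0.111, 0.01], "twist": -0.24}, {"fingers": 1, "translation": [0.12, 0.148, 0.02], "twist": -0.32}, {"fingers": 1, "translation": [0.15, 0.185, 0.03], "twist": -0.402}]' --grip_force 20

```text
clock: 0.6
eef_pos: [307.8, 407.7, 196.0]
tool_rot: [1.0, 0.029, -0.0, 0.0]
force: [1.3, -0.7, -0.3]
width: 53.2
```

Run:
```python
from h import *
plan(-95,-125,120);s=sensors.state();print(s['clock'],s['width'])
```

```text
world [397.7 157.8 120. ] shift [0.0751 0.2548 0.076 ] twist 0.0038
0.6 53.166634341237796
```

move_arm --targets '[{"fingers": 1, "translation": [0.015, 0.049, 0.0], "twist": 0}, {"fingers": 1, "translation": [0.03, 0.097, 0.0], "twist": 0}, {"fingers": 1, "translation": [0.045, 0.145, 0.0], "twist": 0}, {"fingers": 1, "translation": [0.06, 0.193, 0.02], "twist": 0}, {"fingers": 1, "translation": [0.07, 0.239, 0.034], "twist": 0}]'

```text
clock: 1.1
eef_pos: [389.7, 177.9, 163.8]
tool_rot: [1.0, 0.028, 0.0, -0.001]
force: [0.4, -0.7, -0.3]
width: 13.0
```

Run:
```python
from h import *
plan(-95,-125,18);s=sensors.state();print(s['clock'],s['width'],s['eef_pos'],s['force'])
P=camera_params('wrist');cv2.imwrite('pics/w1.png',capture('wrist'))
for l in [(0,0,12),(0,-171,34),(-89,27,12),(-89,-179,12),(13,-179,12)]:print(l,proj(tf(JIG,l),P).round(0))
np.save('w1.npy',np.array([P['intrinsics'],P['extrinsics']],dtype=object),allow_pickle=True)
```

```text
world [397.7 157.8  18. ] shift [0.0067 0.0206 0.1457] twist 0.0005
1.1 13.021117192122393 [389.71749003 177.87447182 163.7628587 ] [ 0.43129963 -0.67679264 -0.34974034]
(0, 0, 12) [215.  93.]
(0, -171, 34) [388.  90.]
(-89, 27, 12) [197. 179.]
(-89, -179, 12) [386. 179.]
(13, -179, 12) [392.  79.]
```

View pics/w1.png

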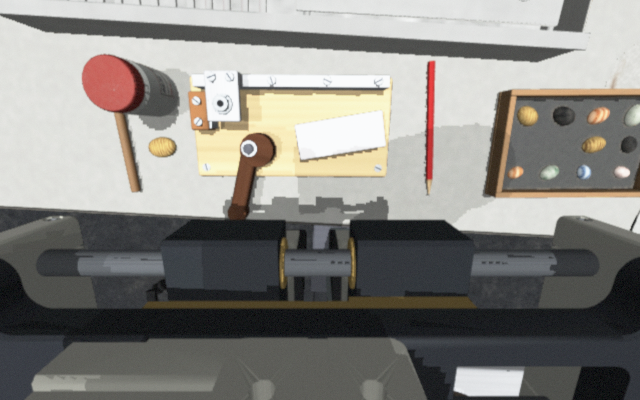

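Predictions match the wrist view within about 2 px: board corners at (199,177), (387,176) and (393,80). The blank is at (340,135), yawed, and the handle tip is at (238,208). Descending behind the blank.

move_arm --targets '[{"fingers": 1, "translation": [0.003, 0.01, 0.045], "twist": 0}, {"fingers": 1, "translation": [0.003, 0.02, 0.09], "twist": 0}, {"fingers": 1, "translation": [0.003, 0.02, 0.13], "twist": 0}, {"fingers": 1, "translation": [0.003, 0.02, 0.145], "twist": 0}, {"fingers": 1, "translation": [0.003, 0.02, 0.145], "twist": 0}]'

```text
clock: 1.65
eef_pos: [392.1, 158.1, 16.8]
tool_rot: [1.0, 0.027, -0.002, 0.002]
force: [-0.5, 1.2, -0.2]
width: 0.6
```

Run:
```python
from h import *
plan(-70,-125,18);plan(-43.5,-125,18);s=sensors.state();print(s['clock'],s['width'],s['eef_pos'],s['force'])
```

```text
world [422.7 159.2  18. ] shift [ 0.0306  0.0006 -0.0013] twist -0.0005
world [449.1 160.6  18. ] shift [ 0.0571  0.0006 -0.0014] twist -0.0005
1.65 0.5572111531795368 [392.08145977 158.09708697  16.82297846] [-0.51979437  1.15711374 -0.19702899]
```

move_arm --targets '[{"fingers": 1, "translation": [0.012, 0, -0.002], "twist": 0}, {"fingers": 1, "translation": [0.02, 0, -0.002], "twist": 0}, {"fingers": 1, "translation": [0.025, 0, -0.002], "twist": 0}, {"fingers": 1, "translation": [0.03, 0, -0.002], "twist": 0}, {"fingers": 1, "translation": [0.034, 0, -0.002], "twist": 0}]'

```text
clock: 2.15
eef_pos: [427.8, 161.6, 21.4]
tool_rot: [1.0, 0.027, 0.0, -0.0]
force: [-3.7, 0.7, 0.8]
width: 0.4
```

move_arm --targets '[{"fingers": 1, "translation": [0.004, 0, 0], "twist": 0}, {"fingers": 1, "translation": [0.008, 0, 0], "twist": 0}, {"fingers": 1, "translation": [0.011, 0, 0], "twist": 0}, {"fingers": 1, "translation": [0.014, 0, 0], "twist": 0}, {"fingers": 1, "translation": [0.017, 0, 0], "twist": 0}]'

```text
clock: 2.65
eef_pos: [444.4, 162.3, 20.9]
tool_rot: [1.0, 0.028, -0.0, 0.0]
force: [-3.3, -0.4, 1.7]
width: 0.8
```

move_arm --targets '[{"fingers": 1, "translation": [0.002, 0, 0], "twist": 0}, {"fingers": 1, "translation": [0.003, 0, 0], "twist": 0}, {"fingers": 1, "translation": [0.004, 0, 0], "twist": 0}]'

```text
clock: 2.95
eef_pos: [448.5, 162.8, 20.9]
tool_rot: [1.0, 0.028, -0.0, 0.0]
force: [-1.2, -0.2, 0.2]
width: 0.2
```

move_arm --targets '[{"fingers": 1, "translation": [0.001, 0, 0], "twist": 0}, {"fingers": 1, "translation": [0.002, 0, 0], "twist": 0}]'

```text
clock: 3.15
eef_pos: [450.3, 163.0, 20.9]
tool_rot: [1.0, 0.028, -0.0, -0.0]
force: [-8.2, 3.5, 1.9]
width: 0.6
```

move_arm --targets '[{"fingers": 1, "translation": [0.001, 0, 0], "twist": 0}, {"fingers": 1, "translation": [0.002, 0, 0], "twist": 0}, {"fingers": 1, "translation": [0.002, 0, 0], "twist": 0}]'

```text
clock: 3.45
eef_pos: [450.4, 162.9, 20.9]
tool_rot: [1.0, 0.027, -0.001, 0.0]
force: [-15.7, 6.3, 8.5]
width: 0.7
```

Run:
```python
from h import *
s=sensors.state();print(s['clock'],s['eef_pos'],s['force'])
P=camera_params('wrist');im=capture('wrist');cv2.imwrite('pics/w2.png',cv2.resize(im[:300,100:540],None,fx=1.8,fy=1.8,interpolation=cv2.INTER_CUBIC))
```

```text
3.45 [450.39248503 162.89734226  20.89011273] [-15.67638947   6.25473545   8.52696531]
```

View pics/w2.png

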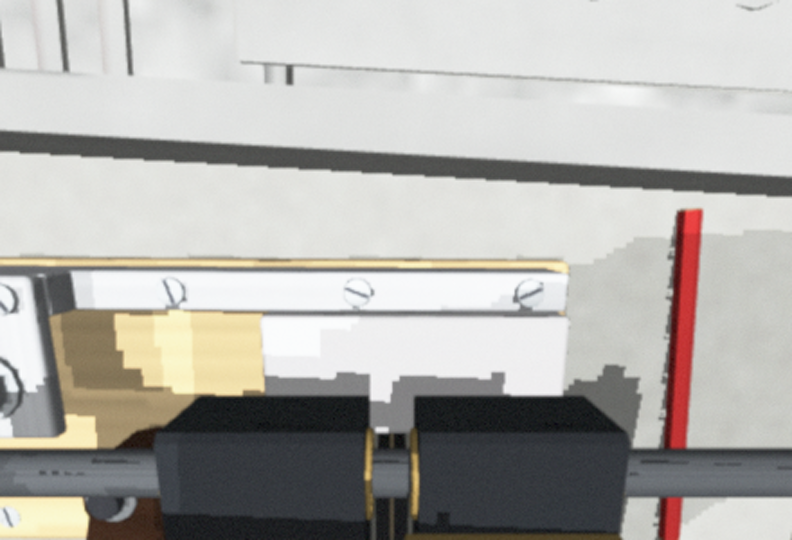

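The blank lies flat against the fence: no gap along row 313, its ends at columns 262 and 567, and a steady push of 16 N. Next I'll retreat and go round to its -y end.

move_arm --targets '[{"fingers": 1, "translation": [-0.015, 0, 0], "twist": 0}, {"fingers": 1, "translation": [-0.03, 0.01, 0], "twist": 0}, {"fingers": 1, "translation": [-0.03, 0.05, 0], "twist": 0}, {"fingers": 1, "translation": [-0.03, 0.092, 0], "twist": 0}, {"fingers": 1, "translation": [-0.03, 0.092, 0], "twist": 0}]'

```text
clock: 4.0
eef_pos: [426.9, 66.4, 21.0]
tool_rot: [1.0, 0.026, -0.0, 0.0]
force: [1.1, 0.2, 0.5]
width: 0.3
```

Run:
```python
from h import *
s=sensors.state();print(s['clock'],s['eef_pos'],s['force']);plan(-18,-215,20);plan(-18,-191,20)
```

```text
4.0 [426.89309611  66.3515485   21.00162166] [1.10167699 0.20061573 0.50539156]
world [479.5  72.2  20. ] shift [ 0.0529 -0.0031  0.001 ] twist -0.0026
world [478.2  96.1  20. ] shift [ 0.0528 -0.0271  0.001 ] twist -0.0026
```

move_arm --targets '[{"fingers": 1, "translation": [0.03, 0, 0], "twist": -0.002}, {"fingers": 1, "translation": [0.052, 0, 0], "twist": -0.002}, {"fingers": 1, "translation": [0.052, -0.01, 0], "twist": -0.002}, {"fingers": 1, "translation": [0.052, -0.018, 0], "twist": -0.002}, {"fingers": 1, "translation": [0.052, -0.025, 0], "twist": -0.002}]'

```text
clock: 4.5
eef_pos: [477.6, 97.9, 20.9]
tool_rot: [1.0, 0.029, -0.0, 0.0]
force: [0.3, -0.6, -0.7]
width: 0.6
```

move_arm --targets '[{"fingers": 1, "translation": [0, -0.007, 0], "twist": 0}, {"fingers": 1, "translation": [0, -0.014, 0], "twist": 0}, {"fingers": 1, "translation": [0, -0.021, 0], "twist": 0}, {"fingers": 1, "translation": [0, -0.028, 0], "twist": 0}, {"fingers": 1, "translation": [0, -0.035, 0], "twist": 0}]'

```text
clock: 5.0
eef_pos: [475.8, 132.7, 21.0]
tool_rot: [1.0, 0.029, -0.0, 0.0]
force: [-0.6, -1.5, -0.4]
width: 0.0
```

Run:
```python
from h import *
s=sensors.state();print(s['clock'],s['eef_pos'],s['force']);plan(-18,-95,20);plan(-18,-105,20)
im=capture('wrist');cv2.imwrite('pics/w3.png',cv2.resize(im[:300,100:540],None,fx=1.8,fy=1.8,interpolation=cv2.INTER_CUBIC))
```

```text
5.0 [475.82640907 132.74681557  20.98489816] [-0.64657977 -1.50138494 -0.43062203]
world [472.9 192.   20. ] shift [ 0.0005 -0.0593  0.001 ] twist 0.0023
world [473.5 182.   20. ] shift [ 0.0005 -0.0493  0.001 ] twist 0.0023
```

View pics/w3.png

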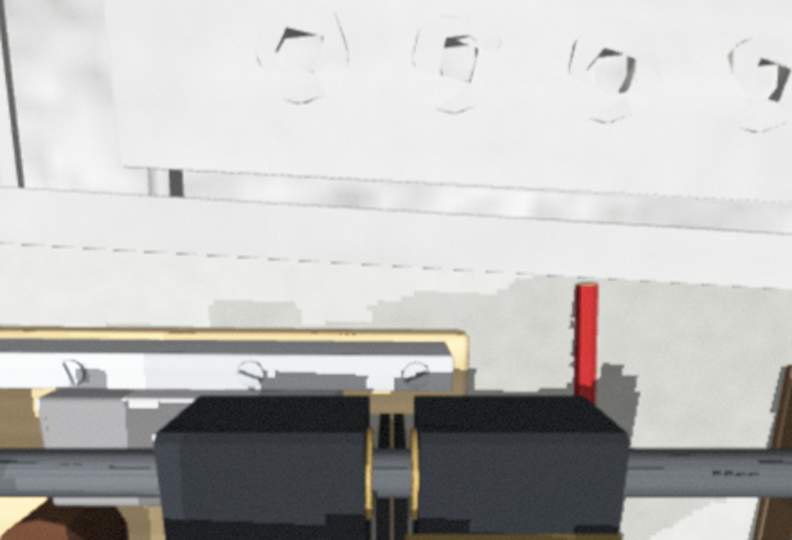

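The blank slides along the fence, with its left end at column 42 and still flush. Continuing.

move_arm --targets '[{"fingers": 1, "translation": [0, -0.008, 0], "twist": 0}, {"fingers": 1, "translation": [0, -0.016, 0], "twist": 0}, {"fingers": 1, "translation": [0, -0.024, 0], "twist": 0}, {"fingers": 1, "translation": [0, -0.032, 0], "twist": 0}, {"fingers": 1, "translation": [0, -0.04, 0], "twist": 0}]'

```text
clock: 5.55
eef_pos: [473.7, 172.8, 21.0]
tool_rot: [1.0, 0.029, -0.0, 0.0]
force: [1.0, -2.9, 0.7]
width: 0.6
```

move_arm --targets '[{"fingers": 1, "translation": [0, -0.004, 0], "twist": 0}, {"fingers": 1, "translation": [0, -0.007, 0], "twist": 0}, {"fingers": 1, "translation": [0, -0.01, 0], "twist": 0}, {"fingers": 1, "translation": [0, -0.013, 0], "twist": 0}, {"fingers": 1, "translation": [0, -0.015, 0], "twist": 0}]'

```text
clock: 6.05
eef_pos: [472.6, 185.8, 21.0]
tool_rot: [1.0, 0.029, -0.001, 0.001]
force: [6.7, -17.4, 5.2]
width: 0.5
```

move_arm --targets '[{"fingers": 1, "translation": [0, -0.001, 0], "twist": 0}, {"fingers": 1, "translation": [0, -0.002, 0], "twist": 0}, {"fingers": 1, "translation": [0, -0.003, 0], "twist": 0}]'

```text
clock: 6.35
eef_pos: [472.0, 185.9, 21.0]
tool_rot: [1.0, 0.028, -0.001, 0.003]
force: [9.2, -27.5, 10.2]
width: 0.5
```

move_arm --targets '[{"fingers": 1, "translation": [0, 0.006, 0], "twist": 0}, {"fingers": 1, "translation": [0, 0.03, 0], "twist": 0}, {"fingers": 1, "translation": [-0.03, 0.045, 0], "twist": 0}, {"fingers": 1, "translation": [-0.06, 0.045, 0], "twist": 0}, {"fingers": 1, "translation": [-0.06, 0.045, -0.03], "twist": 0}]'

```text
clock: 6.85
eef_pos: [410.1, 138.5, 48.1]
tool_rot: [1.0, 0.028, -0.004, 0.002]
force: [2.0, 0.2, -0.1]
width: 0.6
```

Run:
```python
from h import *
s=sensors.state();print(s['clock'],s['eef_pos'],s['force'])
f=lambda i,k:cv2.resize(i,(800,int(800*i.shape[0]/i.shape[1])),interpolation=cv2.INTER_CUBIC)
w=capture('wrist')[60:250,150:470];b=capture('side')[182:222,300:380]
i=np.vstack([f(w,1),f(b,1)]);i=cv2.resize(i,None,fx=.68,fy=.68,interpolation=cv2.INTER_AREA);print(i.shape);cv2.imwrite('pics/m4.png',i)
P=camera_params('wrist')
for l in [(0,0,34),(-34,0,42),(-34,-84,42),(0,-84,42),(0,-171,34)]:print(l,((proj(tf(JIG,l),P)-[150,60])*2.5*.68).round(0))
```

```text
6.85 [410.12566559 138.51837259  48.11806148] [ 1.96637513  0.24046444 -0.12352839]
(595, 544, 3)
(0, 0, 34) [-117.   86.]
(-34, 0, 42) [-116.  186.]
(-34, -84, 42) [124. 187.]
(0, -84, 42) [116.  85.]
(0, -171, 34) [374.  87.]
```

View pics/m4.png

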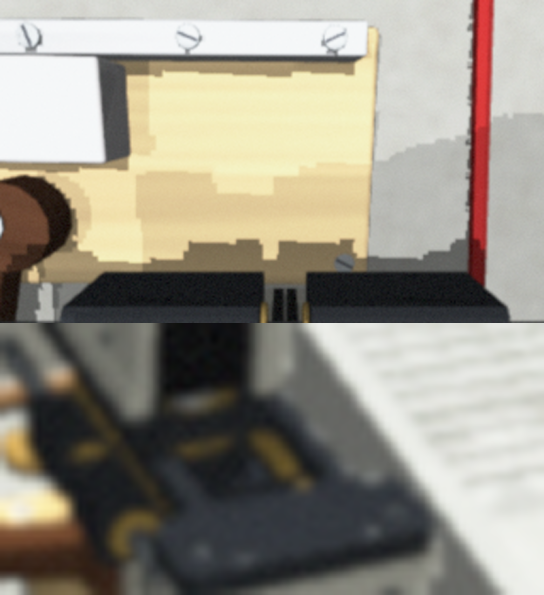

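The wrist view shows the blank's -y near corner at (100,57) and the fence end at (362,55). That is 87 mm apart, as it should be when seated against the stop, and the blank is flush with the fence. The side crop is blocked by the gripper. Next is the cam: I'll go over the handle to its +y side.

Run:
```python
from h import *
plan(-112,20,60);plan(-112,20,20)
hx,hy=9.5,16.5;o=None
for ph in (163,170,180,190,200,210,220,230,240,250,260,266,270):
    a=np.radians(ph);u=np.array([np.cos(a),np.sin(a)]);n=np.array([-u[1],u[0]])
    p=np.array([-57.2,-36])+63*u-n*(8+hx*abs(n[0])+hy*abs(n[1]));
    if o is None:o=np.array([-112,20])
    print(ph,p.round(1),'tool shift from start',(p-o)[0].round(1),(-(p-o)[1]).round(1))
```

```text
world [372.8 301.6  60. ] shift [-0.0347 -0.1604 -0.0058] twist 0.0038
world [372.8 301.6  20. ] shift [-0.0349 -0.1602  0.0342] twist 0.0038
163 [-109.7    7.8] tool shift from start 2.3 12.2
170 [-114.7    0.4] tool shift from start -2.7 19.6
180 [-120.2  -11.5] tool shift from start -8.2 31.5
190 [-123.7  -21.4] tool shift from start -11.7 41.4
200 [-125.6  -32.4] tool shift from start -13.6 52.4
210 [-125.3  -44.1] tool shift from start -13.3 64.1
220 [-122.7  -56. ] tool shift from start -10.7 76.0
230 [-117.5  -67.6] tool shift from start -5.5 87.6
240 [-109.9  -78.3] tool shift from start 2.1 98.3
250 [-100.   -87.5] tool shift from start 12.0 107.5
260 [-88.1 -94.5] tool shift from start 23.9 114.5
266 [-80.2 -97.5] tool shift from start 31.8 117.5
270 [-74.7 -99. ] tool shift from start 37.3 119.0
```

move_arm --targets '[{"fingers": 1, "translation": [-0.005, -0.01, -0.025], "twist": 0}, {"fingers": 1, "translation": [-0.015, -0.055, -0.03], "twist": 0}, {"fingers": 1, "translation": [-0.025, -0.1, -0.03], "twist": 0}, {"fingers": 1, "translation": [-0.035, -0.145, -0.03], "twist": 0}, {"fingers": 1, "translation": [-0.035, -0.165, -0.03], "twist": 0.004}]'

```text
clock: 7.45
eef_pos: [370.6, 308.8, 81.4]
tool_rot: [1.0, 0.028, 0.001, -0.001]
force: [-0.2, 0.8, -0.3]
width: 0.4
```

Run:
```python
from h import *
s=sensors.state();print(s['clock'],s['eef_pos'],s['force'])
plan(-112,22,20)
f=lambda i,k:cv2.resize(i,None,fx=k,fy=k,interpolation=cv2.INTER_CUBIC)
cv2.imwrite('pics/m5.png',f(capture('side')[170:270,260:400],5))
```

```text
7.45 [370.60038239 308.78840802  81.36142726] [-0.16123875  0.78633278 -0.29772915]
world [372.6 303.6  20. ] shift [0.0017 0.0054 0.0613] twist 0.0005
```

View pics/m5.png

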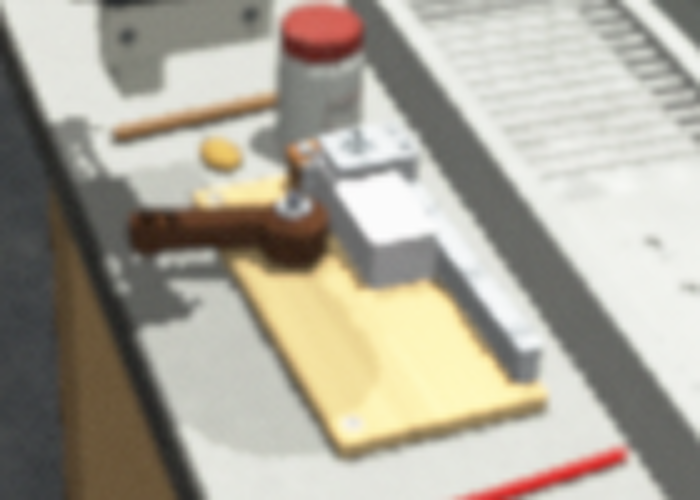

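The side view shows the blank seated under the guide, along the fence and at the stop, with the handle still open and clear of the fingers. I'll go down on the handle's +y side.

move_arm --targets '[{"fingers": 1, "translation": [0.002, 0.002, 0.03], "twist": 0}, {"fingers": 1, "translation": [0.002, 0.005, 0.058], "twist": 0}, {"fingers": 1, "translation": [0.002, 0.005, 0.061], "twist": 0}, {"fingers": 1, "translation": [0.002, 0.005, 0.061], "twist": 0}]'

```text
clock: 7.9
eef_pos: [373.4, 299.3, 19.6]
tool_rot: [1.0, 0.026, -0.0, 0.001]
force: [-0.4, 0.8, 0.1]
width: 0.6
```

Run:
```python
from h import *
s=sensors.state();print(s['clock'],s['eef_pos'],s['force'])
plan(-114.7,0.4,20)
```

```text
7.9 [373.41796466 299.25108082  19.6156849 ] [-0.38787228  0.81413099  0.14842986]
world [371.1 281.9  20. ] shift [-0.0032  0.0172 -0.0004] twist -0.0021
```

move_arm --targets '[{"fingers": 1, "translation": [0, 0.009, 0], "twist": 0}, {"fingers": 1, "translation": [-0.003, 0.017, 0], "twist": 0}, {"fingers": 1, "translation": [-0.006, 0.023, 0], "twist": 0}, {"fingers": 1, "translation": [-0.009, 0.029, 0], "twist": 0}, {"fingers": 1, "translation": [-0.012, 0.039, 0], "twist": 0}]'

```text
clock: 8.4
eef_pos: [363.8, 260.6, 20.8]
tool_rot: [1.0, 0.027, 0.001, -0.001]
force: [1.1, 3.4, -0.3]
width: 0.3
```

Run:
```python
from h import *
for p in [(-125.6,-32.4),(-125.3,-44.1),(-122.7,-56),(-117.5,-67.6),(-110,-78.3)]:plan(*p,20)
```

```text
world [362.1 248.6  20. ] shift [-0.0024  0.0119  0.0007] twist -0.0011
world [363.  236.9  20. ] shift [-0.0021  0.0236  0.0007] twist -0.0011
world [366.3 225.2  20. ] shift [0.0005 0.0355 0.0007] twist -0.0011
world [372.1 213.9  20. ] shift [0.0057 0.0471 0.0007] twist -0.0011
world [380.2 203.6  20. ] shift [0.0132 0.0578 0.0007] twist -0.0011
```

Handle contact: 3.4 N. Following the arc.

move_arm --targets '[{"fingers": 1, "translation": [-0.002, 0.012, 0], "twist": 0}, {"fingers": 1, "translation": [-0.002, 0.024, 0], "twist": 0}, {"fingers": 1, "translation": [0.001, 0.035, 0], "twist": 0}, {"fingers": 1, "translation": [0.006, 0.047, 0], "twist": 0}, {"fingers": 1, "translation": [0.013, 0.058, 0], "twist": 0}]'

```text
clock: 8.9
eef_pos: [378.6, 200.9, 19.7]
tool_rot: [1.0, 0.026, -0.001, 0.001]
force: [-1.3, 1.5, 0.2]
width: 0.4
```

Run:
```python
from h import *
print(sensors.state()['force'])
for p in [(-105,-83),(-100,-87.5),(-94,-91),(-88.1,-94.5),(-80,-97.5),(-74.7,-99)]:plan(*p,20)
```

```text
[-1.28996623  1.45078578  0.15884853]
world [385.4 199.2  20. ] shift [ 0.0067  0.0021 -0.0003] twist -0.0022
world [390.7 195.   20. ] shift [ 0.0117  0.0065 -0.0003] twist -0.0022
world [396.8 191.8  20. ] shift [ 0.0177  0.01   -0.0003] twist -0.0022
world [402.9 188.6  20. ] shift [ 0.0236  0.0135 -0.0003] twist -0.0022
world [411.2 186.1  20. ] shift [ 0.0317  0.0165 -0.0003] twist -0.0022
world [416.5 184.9  20. ] shift [ 0.037   0.018  -0.0003] twist -0.0022
```

move_arm --targets '[{"fingers": 1, "translation": [0.006, 0.003, 0], "twist": 0}, {"fingers": 1, "translation": [0.012, 0.007, 0], "twist": 0}, {"fingers": 1, "translation": [0.018, 0.01, 0], "twist": 0}, {"fingers": 1, "translation": [0.023, 0.013, 0], "twist": 0}, {"fingers": 1, "translation": [0.028, 0.015, 0], "twist": 0}]'

```text
clock: 9.4
eef_pos: [405.5, 187.1, 19.1]
tool_rot: [1.0, 0.025, -0.003, 0.001]
force: [-16.5, 9.0, 5.7]
width: 0.4
```

move_arm --targets '[{"fingers": 1, "translation": [0.003, 0.001, 0], "twist": 0}, {"fingers": 1, "translation": [0.006, 0.002, 0], "twist": 0}, {"fingers": 1, "translation": [0.008, 0.002, 0], "twist": 0}]'

```text
clock: 9.7
eef_pos: [413.3, 185.6, 19.0]
tool_rot: [1.0, 0.026, -0.003, 0.002]
force: [-17.1, 4.7, 7.3]
width: 0.3
```

move_arm --targets '[{"fingers": 1, "translation": [0.002, 0, 0], "twist": 0}, {"fingers": 1, "translation": [0.004, 0, 0], "twist": 0}]'

```text
clock: 9.9
eef_pos: [416.1, 185.2, 18.7]
tool_rot: [1.0, 0.025, -0.004, 0.002]
force: [-26.4, 9.2, 13.5]
width: 0.7
```

move_arm --targets '[{"fingers": 1, "translation": [0.001, 0, 0], "twist": 0}, {"fingers": 1, "translation": [0.002, 0, 0], "twist": 0}]'

```text
clock: 10.1
eef_pos: [416.5, 185.1, 18.6]
tool_rot: [1.0, 0.025, -0.005, 0.002]
force: [-35.6, 13.7, 19.5]
width: 0.4
```

The force now rises with almost no motion, so this should be the hard stop. I'll back off and look.

move_arm --targets '[{"fingers": 1, "translation": [-0.01, 0, 0], "twist": 0}, {"fingers": 1, "translation": [-0.03, 0, 0], "twist": 0}, {"fingers": 1, "translation": [-0.03, 0, -0.04], "twist": 0}, {"fingers": 1, "translation": [-0.03, 0, -0.09], "twist": 0}, {"fingers": 1, "translation": [-0.03, 0, -0.13], "twist": 0}]'

```text
clock: 10.6
eef_pos: [392.0, 185.5, 151.9]
tool_rot: [1.0, 0.027, -0.0, 0.001]
force: [1.2, 1.7, -0.8]
width: 0.2
```

Run:
```python
from h import *
s=sensors.state();print(s['clock'],s['eef_pos'],s['force'])
P=camera_params('wrist');f=lambda i,k:cv2.resize(i,None,fx=k,fy=k,interpolation=cv2.INTER_CUBIC)
cv2.imwrite('pics/m6.png',f(capture('wrist')[40:220,160:420],3))
for l in [(0,0,34),(-34,-84,42),(0,-84,42),(0,-171,34),(-57.2,-36,42),(-57.2,-116,35),(-17,-18,58)]:print(l,((proj(tf(JIG,l),P)-[160,40])*3).round(0))
```

```text
10.6 [391.98178183 185.4960207  151.91698083] [ 1.2058064   1.65749161 -0.79033433]
(0, 0, 34) [148. 154.]
(-34, -84, 42) [428. 270.]
(0, -84, 42) [426. 150.]
(0, -171, 34) [717. 153.]
(-57.2, -36, 42) [273. 348.]
(-57.2, -116, 35) [532. 345.]
(-17, -18, 58) [187. 208.]
```

View pics/m6.png

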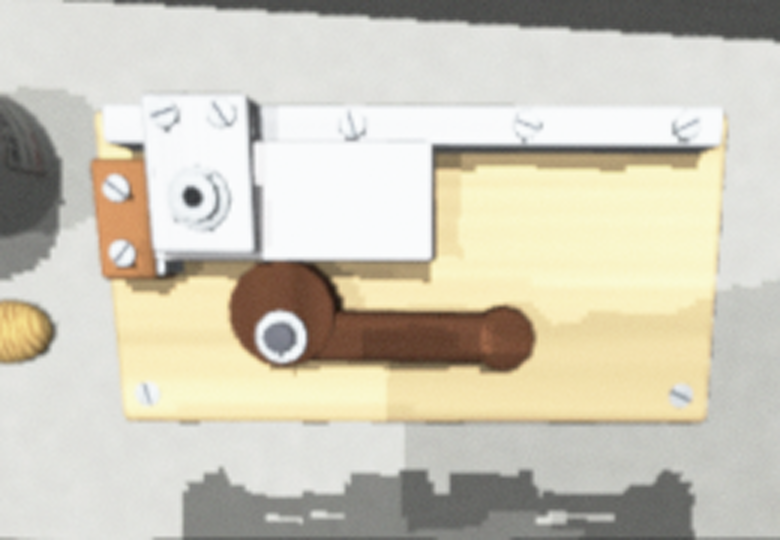

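The wrist view shows the lever shut and parallel to the fence, from the pivot at (280,337) to the end at (533,340). The cam disc touches the blank. The blank is flush with the fence, and its end at (433,145) is 289 px from the fence end against 291 px predicted when seated. Handing in.

```bash
python3 -c "
from cell import ticket
print(ticket.finish_job())"
```

```text
the job is handed in; nothing more can be done
None
```

The blank is seated against the fence and the end stop, the cam lever is fully shut, and the job was handed in at about 10.7 s of robot time. I used only shut fingertips. They pushed the blank flat to the fence, slid it under the drill guide until the force rose to 27 N with no more travel, then swung the lever round to its hard stop at about 36 N.

- **Blank:** The last wrist picture shows it flush with the fence. Its free end is 289 px from the fence's end, against 291 px predicted for the seated position (about 0.6 mm). The guide plate hides the stop contact itself, so that rests on this measurement and the push force.
- **Lever:** It lies parallel to the fence with the disc touching the blank.
- **Other items:** I saw nothing lying about the jig shifted in the pictures, and the arm was clear of everything at the end.
- **Disagreement:** In the slide, the pushing stopped about 5 mm earlier than I had estimated. I put this down to the fingers being thicker than my guess, because the pictures before and after locking both show the blank seated.

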